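# Check a load cell with a spring balance

### The arm

A 6-joint arm with a two-finger parallel gripper is mounted at the origin on the work surface; the furniture and walls round the work are solid. World frame = base frame: x ahead of the robot, y to its left, z up, the work surface at z = 0. Lengths are in m, angles in rad, forces in N, time in s.
With the tool pointing down it reaches from about 0.35 to 0.925 m from the base axis. Payload 6.4 kg.
Tool frame: the origin (TCP) lies at the very end of the fingers, on their centre line; the grasp point (between the pads) lies 19 mm behind it; x points along the fingers, y is the direction in which the jaws open and shut, and the axes are right-handed (so a half turn about x gives the same grasp; the last joint's range is limited). The gripper opens to 94 mm and grips with 3 to 60 N. Pads are 16 mm wide; open, the fingers measure 119 mm over their backs; the gripper's body (75 mm by 177 mm) begins 78 mm behind the grasp point.
Start: joints at [1.151, 0.245, 1.558, -0, 1.339, -0.174], TCP at [0.158, 0.63, 0.172] pointing down, gripper open.
Joint ranges: [-3.13, 3.13], [-1.02, 2.26], [0.13, 2.54], [-0.95, 4.09], [0.21, 2.88], [-2.74, 2.74]. Speed limits (rad/s): [2.57, 2.57, 3.14, 3.14, 3.14, 3.14].

### API

Orientations are given as a 3x3 rotation matrix whose columns are the frame's x, y, z axes.
In Python, from rig import r, grab_frame, spot_in, silhouettes, spot_point gives the robot as it stands. The module is installed in compiled form; this text tells all that it offers.
- The arm moves only by the shell command python3 -m handwheel 'ROWS' [OPENING] [FORCE]. ROWS is JSON, a list of rows, each a list of 6 numbers: the shift along the tool's x, y, z in m, then the turn, a rotation vector about the tool's x, y, z in rad. A call has 1 to 8 rows; each row shifts and turns the commanded pose from where the row before left it, along the tool's axes as they then stand; what a row does not reach is not made up. A row lasts 1/12 s, in which the tool goes at most 41.7 mm and 7.16 degrees, less where a joint would pass 70% of its speed; a pose out of reach is approached as far as the arm can. A call with a gripper value outside its range is refused whole. OPENING is the closure in counts, from 0 (fully open) to 255 (shut), set as the call begins (- or left out, the last holds). The fingers move at their own pace and stop on an object; FORCE is the grip in N (left out, the last holds). Time passes only in rows, so rows that do not move let the fingers close. It gives the time, the measured TCP pose, the force and the opening at its end, in the units of the state.
- r.state(): the state, without advancing time (a new reading comes with each control period).
- grab_frame(name): name is "scene" or "top"; returns a dict with "image" (480x640x3 uint8, blue, green, red), "K" (3x3 intrinsics, pixels), "distortion" ([k1, k2, p1, p2, k3] as OpenCV has them; the pictures are not rectified), "origin" and "attitude" of the camera in the world. Camera axes: x right, y up, looking along -z (the intrinsics and any distortion apply to the point x, -y, -z); pixel columns grow to the right and rows downward; lengths in m; the calibration is good to about 2 mm. A picture is of the moment at which its call begins. There is no depth.
- r.job_done(): hands the job in, once; it reports no verdict.
Trained networks look in the newest picture that a camera, given by its name, has taken for a name from the list of things; names that differ only in an ending like _2 or _b are one class to them, and where a whole thing is asked for, a point or a joint stands for the part that bears it (a point fixed in the world has none). Each returns a list of dicts, best first, with "conf" (0 to 1); they miss things now and then, are a little off and sometimes report something else, mostly with a low value. They report only what shows in the picture. A call takes as long as a camera call. They do not tell look-alikes from the thing itself.
- spot_in(camera, query): "position" ([column, row] in pixels, amid what is visible of it).
- silhouettes(camera, query): "mask" (480x640 bool, what is visible of it) and "position" ([column, row] in pixels, amid what is visible of it).
- spot_point(camera, query): "position" ([column, row] in pixels: a listed point, or the origin of a listed thing).
The state is a dict: "time_s": time; "q": joint angles; "qd": joint speeds; "effort": joint torques, N m; "ee_pos": TCP position; "eef_rot": TCP orientation; "wrist_force": force on the tool from outside, world axes, zero at the start; "torque": the same for the moment, N m; "grip_width": finger opening in m.
Only numpy, scipy, OpenCV 4.12 (cv2) and the standard library are available. Lean on these libraries where they do the work, as an engineer would, in place of code of your own. Each camera call takes 0.05 s, during which the arm holds its last target.

### The job

Check the load cell at 10 N: pick up the spring balance by its barrel, lower its eye over the stand's upright pin with the draw bar still home, and then draw the barrel away from the stand, level and straight in line with it, until the thick 10 N line on the white draw bar stands level with the mouth of the barrel. Never run the bar out to its stop, leave the beaker, vial and carton where they are, and finish while still holding the balance at that line, so that the cell can be read.

Things in the scene. Friction and masses are not known exactly. Their poses are not given: they have to be found in the camera images.
- spring_balance: Loose spring balance, 150 g, lying flat: square steel barrel 24 x 24 x 100 mm, ribbed black rubber grip sleeve (26 x 26, 46 mm long) at its middle, black 28 x 28 mm end caps. Origin: under the barrel's middle, level with the caps' underside; axis 14 mm above it. +x runs along the barrel to the eye, z up. Mouth at x = 56 mm, tail cap's end at -62, small tail loop's end at -80.
- barrel (a point): Middle of the barrel and of the rubber sleeve, on the axis (14 mm above the origin of spring_balance).
- eye (a point): Centre of the steel wire eye at the draw bar's end: a flat-lying ring, inside diameter 15.6 mm, outside 28 mm, 6 mm thick. 86 mm from the barrel's middle with the bar home; moves out with the bar. Frame turned like spring_balance.
- draw_bar (a joint): How far the white draw bar (14 x 14 mm) is drawn out of the barrel, m: 0 home, 0.055 at its stop. A spring pulls it back with 250 N/m. Thin black lines every 4 mm (1 N); the only thick line (3 mm wide) is the 10 N line: its middle is level with the mouth of the barrel at 0.040.
- stand: Load-cell stand fixed to the bench: dark base plate 190 x 90 x 10 mm; on it in a row a grey indicator box (top at 44 mm), grey angle bracket (top at 62 mm), flat steel S-shaped cell, pin block with the upright pin. Origin: centre of the plate's underside; +x runs along the plate from indicator to pin and is the direction in which the cell is pulled; z up.
- pin (a point): Foot of the upright steel pin, on its axis, on the flat top of the 22 x 26 mm pin block; 49 mm above the bench, 62 mm from the stand's origin toward +x, 33 mm inside the plate's end. The pin is 10 mm thick and 36 mm tall, its top 8 mm tapering to a 3.6 mm tip. Frame turned like stand.
- beaker: Small glass-clear beaker, 52 mm across and 63 mm high, stands on the bench; leave alone. Origin: centre of its underside.
- vial: Capped sample vial, 22 mm across and 60 mm high, stands on the bench; leave alone. Origin: centre of its underside.
- carton: Reagent carton, 63 x 105 x 50 mm, stands on the bench; leave alone. Origin: centre of its underside.
Things that resemble listed ones, but are neither listed nor needed, are in the scene too. Several things have the shape of the spring_balance; the one meant has the colours described above. Leave any green look-alike of the stand alone.

How it is judged:
By the outcome, as a careful person would: the job done as asked, in the order asked, and still so for the second after the job is handed in, while the arm keeps its last pose, push and grip.
It also fails if it takes over 51 s, if anything falls off the work surface, if the arm or the gripper's body presses on something with over 40 N, if the wrist force passes 120 N, or if a joint passes its speed limit or range.

## Working session

There is one attempt and no reset: what is moved stays moved. The work goes in short steps, Python scripts to look and compute and a shell command to move; the robot and the scene stay as the last step left them, time stands still between calls to the robot, and variables do not carry over. Pictures are saved under pics/ and viewed, and the job is handed in when it is done.

```bash
mkdir -p pics
cat > h.py <<'E'
import numpy as np, cv2
from rig import r, grab_frame, spot_in, silhouettes, spot_point
def ray(f,px):
    u=cv2.undistortPoints(np.array([[px]],float),np.array(f["K"],float),np.array(f["distortion"],float))[0,0]
    d=np.array(f["attitude"])@np.array([u[0],-u[1],-1.0]); return np.array(f["origin"]),d/np.linalg.norm(d)
def atz(f,px,z):
    o,d=ray(f,px); return o+d*(z-o[2])/d[2]
def proj(f,P):
    p=np.array(f["attitude"]).T@(np.array(P,float)-np.array(f["origin"])); p=np.array([[p[0],-p[1],-p[2]]])
    return cv2.projectPoints(p,np.zeros(3),np.zeros(3),np.array(f["K"],float),np.array(f["distortion"],float))[0][0,0]
def tri(f1,p1,f2,p2):
    o1,d1=ray(f1,p1);o2,d2=ray(f2,p2)
    A=np.stack([d1,-d2],1);t=np.linalg.lstsq(A,o2-o1,rcond=None)[0]
    a=o1+t[0]*d1;b=o2+t[1]*d2
    return (a+b)/2,np.linalg.norm(a-b)
E
python3 - <<'E'
from h import *
np.set_printoptions(precision=4,suppress=True)
F={}
for c in("scene","top"):
    f=grab_frame(c);F[c]=f;cv2.imwrite(f"pics/{c}0.png",f["image"]);print(c,np.array(f["origin"]),np.array(f["K"]).ravel(),f["distortion"]);print(np.array(f["attitude"]))
    for q in["spring_balance","barrel","eye","stand","pin","beaker","vial","carton"]:
        print(q,[(np.round(x["position"],1).tolist(),round(x["conf"],2)) for x in spot_point(c,q)][:5])
print(r.state())
E
```

```text
scene [-0.2026 -0.7561  0.7577] [509.8169   0.     316.7572   0.     509.8169 241.7743   0.       0.
   1.    ] [0.0454 0.     0.     0.     0.    ]
[[ 0.7751  0.3415 -0.5316]
 [-0.6318  0.4298 -0.6451]
 [ 0.0082  0.8358  0.5489]]
spring_balance [([357.2, 297.2], 0.92), ([253.6, 263.9], 0.81), ([184.4, 246.6], 0.52)]
barrel [([352.5, 296.0], 0.78), ([257.7, 260.6], 0.75), ([180.6, 239.5], 0.73)]
eye [([321.4, 284.1], 0.59), ([288.1, 266.9], 0.58), ([194.5, 258.1], 0.58)]
stand [([308.3, 231.6], 0.89), ([238.3, 201.0], 0.56)]
pin [([318.3, 220.5], 0.72), ([242.5, 195.3], 0.56), ([318.6, 282.2], 0.15)]
beaker [([444.6, 279.2], 0.66)]
vial [([252.0, 228.4], 0.67)]
carton [([446.9, 344.1], 0.77), ([445.6, 276.8], 0.18)]
top [0.1704 0.0595 1.4381] [576.3355   0.     324.5035   0.     576.3355 242.7665   0.       0.
   1.    ] [-0.0485  0.      0.      0.      0.    ]
[[-0.0147  0.982  -0.1886]
 [-0.9998 -0.012   0.0157]
 [ 0.0131  0.1888  0.9819]]
spring_balance [([376.4, 245.1], 0.97), ([207.6, 327.3], 0.97), ([278.8, 285.6], 0.55)]
barrel [([283.6, 286.9], 0.97), ([385.1, 239.4], 0.79),
[... 178 characters left out ...]
 0.92), ([171.0, 231.7], 0.61)]
beaker [([406.8, 156.0], 0.67)]
vial [([224.8, 250.7], 0.6), ([347.0, 250.1], 0.59)]
carton [([465.0, 221.8], 0.78), ([379.4, 241.1], 0.66)]
{'time_s': 0.9, 'q': array([ 1.1509,  0.2451,  1.5578, -0.    ,  1.3387, -0.1741]), 'qd': array([ 0.0015,  0.0006, -0.0004, -0.0022,  0.0003, -0.    ]), 'effort': array([  0.0006, -41.5835, -31.4877,   0.0685,   0.029 ,  -0.    ]), 'ee_pos': array([0.1582, 0.6305, 0.1717]), 'eef_rot': array([[ 0.    ,  0.2433,  0.9699],
       [-0.    ,  0.9699, -0.2433],
       [-1.    , -0.    ,  0.    ]]), 'wrist_force': array([ 0.0799,  0.2675, -0.9926]), 'torque': array([ 0.0079, -0.0046,  0.0009]), 'grip_width': 0.09405058602852302}
```

View pics/scene0.png

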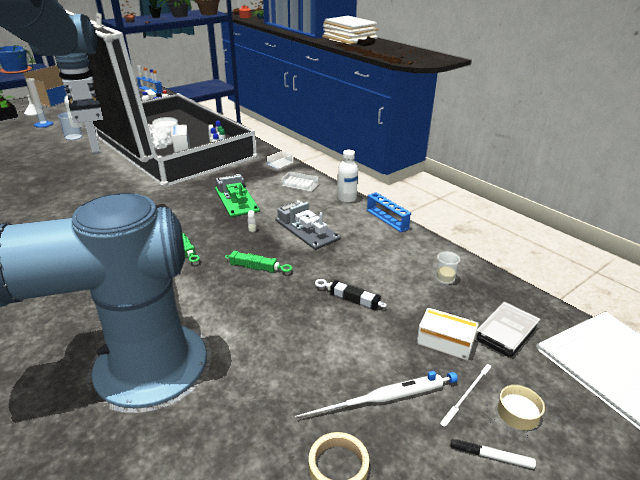

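View pics/top0.png

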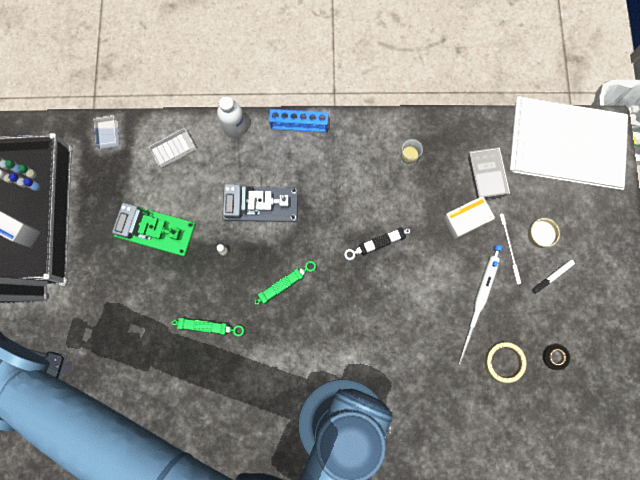

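Run:
```python
import cv2
for c,(x0,y0,x1,y1) in dict(scene=(150,160,490,400),top=(140,130,500,370)).items():
    i=cv2.imread(f"pics/{c}0.png")[y0:y1,x0:x1]
    cv2.imwrite(f"pics/{c}0z.png",cv2.resize(i,None,fx=2.2,fy=2.2,interpolation=cv2.INTER_CUBIC))
```

```text
(no output)
```

View pics/scene0z.png

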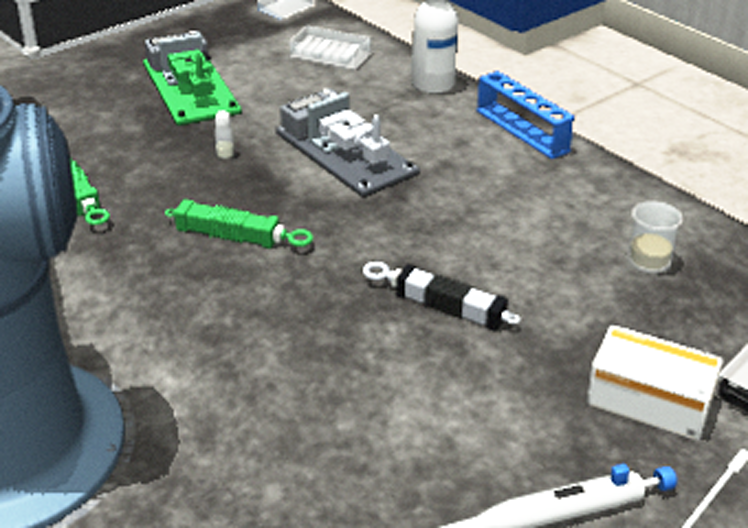

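View pics/top0z.png

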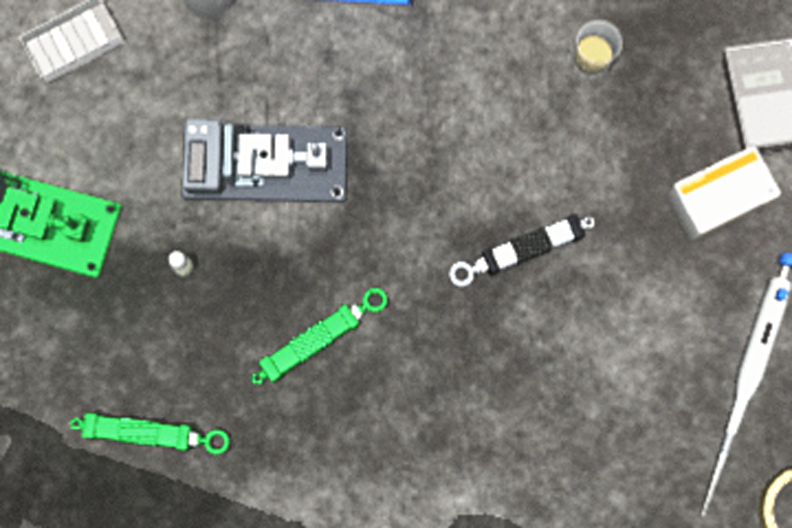

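The balance is the black and white one, with its eye at top (350,254) and tail at (407,231). The grey stand's pin is at about top (284,199). Next I'll zoom in to measure both.

Run:
```python
import cv2,numpy as np
t=cv2.imread("pics/top0.png");s=cv2.imread("pics/scene0.png")
def z(i,x,y,w,h,k): 
    c=cv2.resize(i[y:y+h,x:x+w],None,fx=k,fy=k,interpolation=cv2.INTER_CUBIC)
    for a in range(0,w,10): cv2.putText(c,str(x+a),(a*k,8),0,.3,(0,255,255),1); cv2.line(c,(a*k,10),(a*k,14),(0,255,255),1)
    for a in range(0,h,10): cv2.putText(c,str(y+a),(0,a*k+3),0,.3,(0,255,255),1)
    return c
cv2.imwrite("pics/z1.png",np.vstack([z(t,340,222,75,42,8),z(s,310,272,75,42,8)][:1]))
cv2.imwrite("pics/z2.png",z(s,310,270,80,45,8))
cv2.imwrite("pics/z3.png",z(t,218,175,85,55,8))
cv2.imwrite("pics/z4.png",z(s,270,190,75,60,8))
```

```text
(no output)
```

View pics/z1.png

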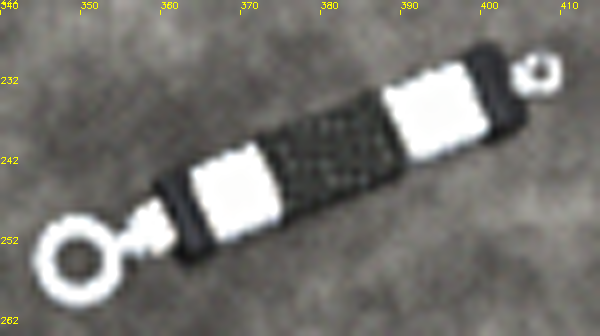

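View pics/z2.png

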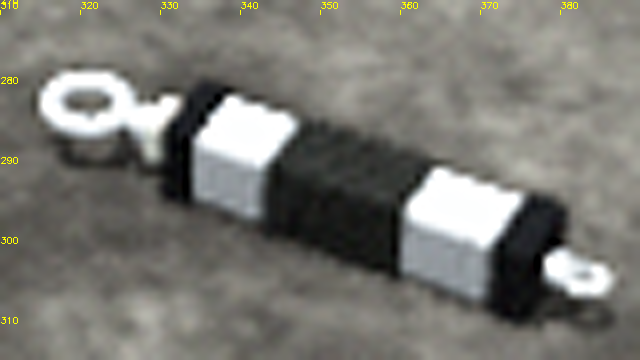

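View pics/z3.png

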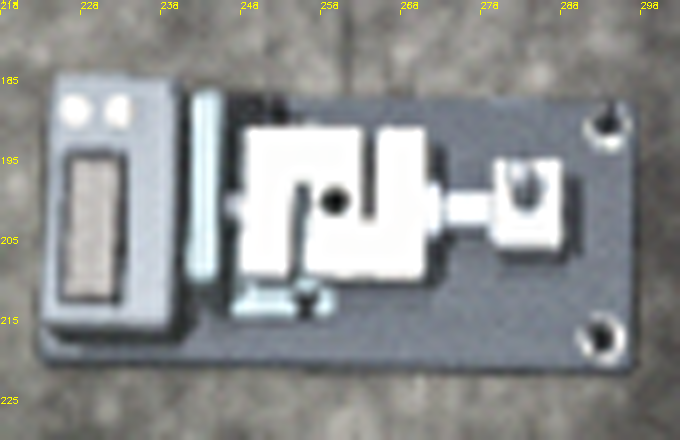

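View pics/z4.png

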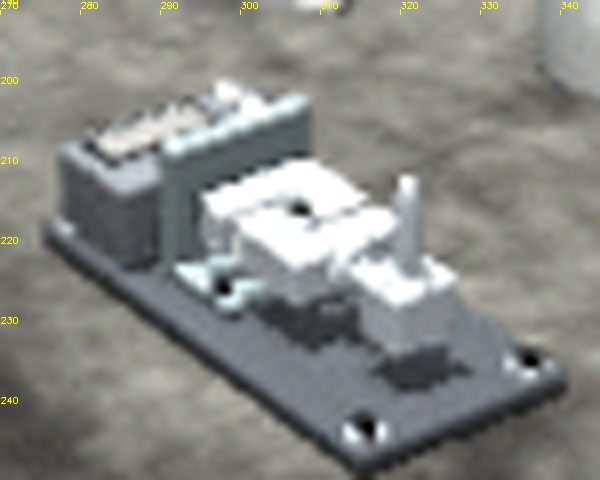

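```bash
cat > fit.py <<'E'
from h import *
from scipy.optimize import least_squares
np.set_printoptions(precision=4,suppress=True)
F={c:grab_frame(c) for c in("scene","top")}
def fit(obs,x0):
    def res(p,full=False):
        c,s=np.cos(p[2]),np.sin(p[2]);R=np.array([[c,-s,0],[s,c,0],[0,0,1]])
        return np.concatenate([proj(F[k],R@np.array(P)+[p[0],p[1],0])-np.array(px) for k,P,px in obs])
    o=least_squares(res,x0,loss="soft_l1");print(o.x,np.degrees(o.x[2]));print(res(o.x).reshape(-1,2).round(1).tolist());return o.x
T=lambda a,b,x,y:(x+a/8-.5,y+b/8-.5)
def t(P,a,b):return("top",P,T(a,b,340,222))
def s(P,a,b):return("scene",P,T(a,b,310,270))
bal=fit([t((.086,0,.014),78,260),t((0,0,.027),332,155),s((.086,0,.014),86,103),
 t((.023,0,.027),270,184),t((-.023,0,.027),394,127),t((.056,.014,.028),192,270) if 0 else t((.023,-.012,.026),257,143),t((.023,.012,.026),283,224)
 ,t((-.023,-.012,.026),383,88),t((-.023,.012,.026),406,165)],[.36,-.08,2])
def t(P,a,b):return("top",P,T(a,b,218,175))
def s(P,a,b):return("scene",P,T(a,b,270,190))
st=fit([t((.095,-.045,.010),632,370),t((.095,.045,.010),636,100),t((-.095,-.045,.010),42,362),
 s((.095,-.045,.010),362,468),s((.095,.045,.010),566,378),s((-.095,-.045,.010),45,236),s((.062,0,.085),408,178),s((.062,0,.049),408,268)],[.46,.12,-1.57])
c,sn=np.cos(st[2]),np.sin(st[2]);print("pin",st[:2]+.062*np.array([c,sn]))
for k in F:
    print(k,"pin proj",proj(F[k],[*(st[:2]+.062*np.array([c,sn])),.049]),proj(F[k],[*(st[:2]+.062*np.array([c,sn])),.085]))
for q,px in dict(beaker=(411,152),vial=(222,250),carton=(469,217)).items(): print(q,atz(F["top"],px,.05))
E
python3 fit.py
```

```text
[ 0.4447 -0.1044  1.9446] 111.41721972353294
[[-0.2, 0.5], [0.0, -0.1], [0.3, 0.3], [-0.7, -0.3], [0.7, 0.0], [-0.9, 0.5], [-0.4, -0.8], [0.1, 0.6], [1.1, -0.3]]
[ 0.549   0.2001 -1.5986] -91.59320627885575
[[0.2, 0.4], [0.5, 0.1], [-0.8, 0.3], [-0.0, -1.0], [0.7, -0.8], [-0.6, -1.4], [0.3, 0.4], [0.2, 0.8]]
pin [0.5473 0.1382]
scene pin proj [320.6665 223.8111] [320.8358 212.1357]
top pin proj [283.3434 199.8288] [282.4999 195.9472]
beaker [ 0.6691 -0.1859  0.05  ]
vial [0.4221 0.2882 0.05  ]
carton [ 0.4979 -0.3235  0.05  ]
```

```bash
python3 -m handwheel '[[0,-0.028,0.029,0,0,0],[0,-0.028,0.029,0,0,0],[0,-0.028,0.029,0,0,0],[0,-0.028,0.029,0,0,0],[0,-0.028,0.029,0,0,0],[0,-0.028,0.029,0,0,0],[0,-0.028,0.029,0,0,0],[0,-0.028,0.029,0,0,0]]' 0 50
```

```text
time_s: 1.67
ee_pos: [0.3293, 0.3551, 0.1719]
eef_rot: [[0.001, 0.243, 0.97], [0.0, 0.97, -0.243], [-1.0, 0.001, 0.001]]
wrist_force: [0.4, 0.1, 0.5]
grip_width: 0.0942
```

```bash
python3 -m handwheel '[[0,-0.035,0.0187,0,0,0],[0,-0.035,0.0187,0,0,0],[0,-0.035,0.0187,0,0,0],[0,-0.035,0.0187,0,0,0],[0,-0.035,0.0187,0,0,0],[0,-0.035,0.0187,0,0,0],[0,-0.035,0.0187,0,0,0],[0,-0.035,0.0187,0,0,0]]'
```

```text
time_s: 2.33
ee_pos: [0.4058, 0.0468, 0.1721]
eef_rot: [[0.002, 0.243, 0.97], [-0.0, 0.97, -0.243], [-1.0, 0.0, 0.002]]
wrist_force: [0.5, -0.7, 0.7]
grip_width: 0.0942
```

```bash
python3 -m handwheel '[[0,0,0,0.119,0,0],[0,0,0,0.119,0,0],[0,0,0,0.119,0,0],[0,0,0,0.119,0,0],[0,0,0,0.119,0,0],[0,0,0,0.119,0,0],[0,0,0,0.119,0,0],[0,0,0,0.119,0,0]]'
```

```text
time_s: 3.0
ee_pos: [0.4057, 0.0487, 0.1718]
eef_rot: [[0.0, 0.933, 0.359], [-0.0, 0.359, -0.933], [-1.0, 0.0, 0.0]]
wrist_force: [0.2, -0.2, 0.3]
grip_width: 0.0939
```

```bash
python3 -m handwheel '[[0,-0.0046,0.0392,0,0,0],[0,-0.0046,0.0392,0,0,0],[0,-0.0046,0.0392,0,0,0],[0,-0.0046,0.0392,-0.006,0,0],[0.028,0,0,0,0,0],[0.028,0,0,0,0,0],[0.028,0,0,0,0,0],[0.028,0,0,0,0,0]]'
python3 - <<'E'
from h import *
for c,(x,y,w,h) in dict(scene=(290,190,120,130),top=(330,190,100,80)).items():
    f=grab_frame(c);cv2.imwrite(f"pics/{c}1.png",cv2.resize(f["image"][y:y+h,x:x+w],None,fx=4,fy=4,interpolation=cv2.INTER_CUBIC))
i=[cv2.imread(f"pics/{c}1.png") for c in("scene","top")]
H=520;o=np.zeros((H,780+100,3),np.uint8);o[:520,:480]=i[0];o[:320,480:880]=i[1]
cv2.imwrite("pics/a1.png",cv2.resize(o,(800,473)))
print(r.state()["ee_pos"])
E
```

```text
time_s: 3.67
ee_pos: [0.4458, -0.1044, 0.0588]
eef_rot: [[0.001, 0.929, 0.369], [-0.001, 0.369, -0.929], [-1.0, 0.001, 0.001]]
wrist_force: [0.5, 0.5, 0.7]
grip_width: 0.0938
[ 0.44196279 -0.10222097  0.05550275]
```

View pics/a1.png

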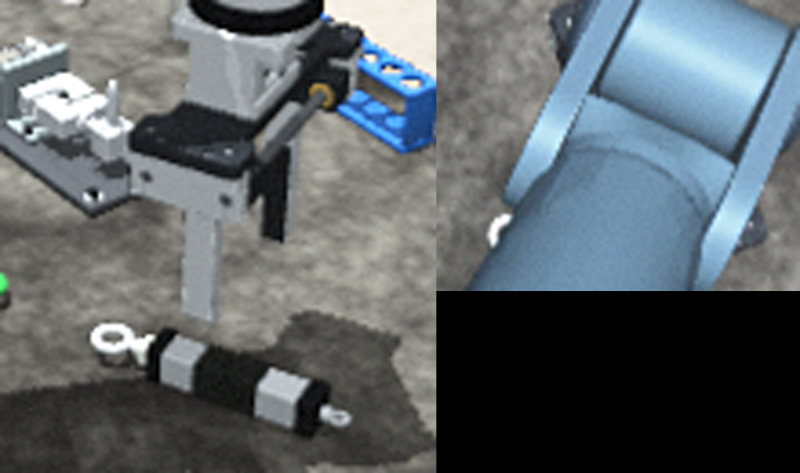

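The scene view shows the open jaws straddling the sleeve. The top view is blocked by the arm. I'll let the arm settle and read the pose again.

```bash
for i in 1 2 3; do python3 -m handwheel '[[0,0,0,0,0,0]]' | grep -E "ee_pos|force"; done; python3 -c "
from h import *
print(r.state())"
```

```text
ee_pos: [0.4452, -0.1037, 0.0596]
wrist_force: [0.8, 0.1, 0.3]
ee_pos: [0.447, -0.1046, 0.0615]
wrist_force: [0.0, -0.2, 0.9]
ee_pos: [0.4474, -0.1047, 0.062]
wrist_force: [0.5, -0.4, 0.2]
{'time_s': 4.0167, 'q': array([-4.77494862e-01, -7.94203664e-02,  2.11930813e+00,  1.97578533e-05,
        1.09747315e+00, -8.56753305e-01]), 'qd': array([-0.00139378, -0.00233965,  0.00246557,  0.00067539, -0.00470523,
       -0.00101434]), 'effort': array([-3.03913525e-02, -2.40570134e+01, -2.74473685e+01,  3.13122722e-02,
        7.44368951e-02, -5.00345971e-05]), 'ee_pos': array([ 0.44737701, -0.10469993,  0.06195465]), 'eef_rot': array([[ 0.00376648,  0.92893752,  0.37021738],
       [-0.00192909,  0.37022606, -0.92893969],
       [-0.99999105,  0.00278465,  0.00318646]]), 'wrist_force': array([ 0.5076129 , -0.43261827,  0.24636439]), 'torque': array([-0.04190187,  0.04304851, -0.03364668]), 'grip_width': 0.09369194571999748}
```

```bash
python3 -m handwheel '[[0.008,0,0,0,0,0],[0.012,0,0,0,0,0],[0.012,0,0,0,0,0],[0.01,0,0,0,0,0],[0.007,0,0,0,0,0],[0.004,0,0,0,0,0],[0.0015,0,0,0,0,0],[0,0,0,0,0,0]]'
python3 -m handwheel '[[0,0,0,0,0,0],[0,0,0,0,0,0],[0,0,0,0,0,0]]'
```

```text
time_s: 4.68
ee_pos: [0.4457, -0.104, 0.0051]
eef_rot: [[-0.0, 0.929, 0.37], [0.0, 0.37, -0.929], [-1.0, -0.0, -0.0]]
wrist_force: [0.6, 0.4, 0.6]
grip_width: 0.0944
time_s: 4.93
ee_pos: [0.4461, -0.1042, 0.0056]
eef_rot: [[0.001, 0.929, 0.37], [-0.0, 0.37, -0.929], [-1.0, 0.001, 0.001]]
wrist_force: [-0.3, 0.6, -0.1]
grip_width: 0.0941
```

```bash
python3 -m handwheel '[[0,0,0,0,0,0],[0,0,0,0,0,0],[0,0,0,0,0,0],[0,0,0,0,0,0],[0,0,0,0,0,0],[0,0,0,0,0,0]]' 255 50; python3 -m handwheel '[[0,0,0,0,0,0],[0,0,0,0,0,0],[0,0,0,0,0,0]]'
```

```text
time_s: 5.43
ee_pos: [0.4456, -0.1039, 0.0051]
eef_rot: [[-0.0, 0.929, 0.37], [0.0, 0.37, -0.929], [-1.0, -0.0, -0.0]]
wrist_force: [-0.4, 0.6, 1.0]
grip_width: 0.0573
time_s: 5.68
ee_pos: [0.4457, -0.1039, 0.0052]
eef_rot: [[-0.0, 0.929, 0.37], [-0.0, 0.37, -0.929], [-1.0, -0.0, 0.0]]
wrist_force: [-0.5, 0.1, -0.3]
grip_width: 0.0375
```

```bash
python3 -m handwheel '[[0,0,0,0,0,0],[0,0,0,0,0,0],[0,0,0,0,0,0],[0,0,0,0,0,0]]'
```

```text
time_s: 6.02
ee_pos: [0.4457, -0.1039, 0.0052]
eef_rot: [[-0.0, 0.929, 0.37], [-0.0, 0.37, -0.929], [-1.0, -0.0, 0.0]]
wrist_force: [0.1, 0.5, -0.2]
grip_width: 0.0109
```

```bash
cat > look.py <<'E'
import sys
from h import *
def z(c,x,y,w,h,k,name):
    f=grab_frame(c);i=cv2.resize(f["image"][y:y+h,x:x+w],None,fx=k,fy=k,interpolation=cv2.INTER_CUBIC)
    for a in range(0,w,10): cv2.putText(i,str(x+a),(int(a*k),8),0,.3,(0,255,255),1)
    for a in range(0,h,10): cv2.putText(i,str(y+a),(0,int(a*k)+3),0,.3,(0,255,255),1)
    cv2.imwrite(f"pics/{name}.png",i);return f
if __name__=="__main__":
    a=sys.argv;z(a[1],*map(int,a[2:6]),float(a[6]),a[7])
E
python3 look.py scene 300 200 110 120 5 g1; python3 -c "
from h import *
s=r.state();print(s['grip_width'],s['ee_pos'])"
```

```text
0.006628745424414364 [ 0.44563248 -0.10395117  0.00514335]
```

View pics/g1.png

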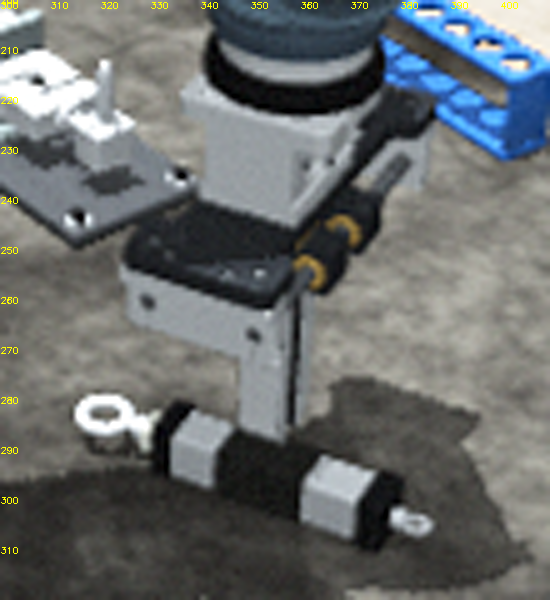

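Run:
```python
from h import *
f=grab_frame("scene");t=grab_frame("top")
s=r.state();p=s["ee_pos"];R=s["eef_rot"]
for b in (0,.03,.06,.09): print(b,proj(f,p-R[:,0]*b),proj(t,p-R[:,0]*b))
print(proj(f,[.4447,-.1044,.014]),proj(t,[.4447,-.1044,.014]))
print(s["q"])
cv2.imwrite("pics/top2.png",t["image"])
```

```text
0 [353.26034091 296.90645676] [379.90033075 242.08380766]
0.03 [353.87837595 286.66915558] [381.19650054 239.79213081]
0.06 [354.51540136 276.14244603] [382.54693001 237.40431078]
0.09 [355.17238022 265.31260683] [383.9550895  234.91418451]
[353.2625552  294.18064106] [380.46378812 241.7904027 ]
[-4.77766860e-01  2.39850828e-02  2.14305972e+00 -1.64079177e-05
  9.74509987e-01 -8.56734167e-01]
```

View pics/top2.png

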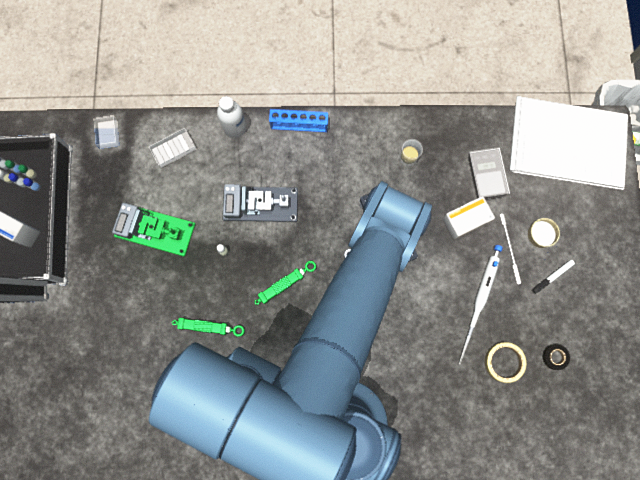

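Run:
```python
from h import *
f=grab_frame("scene")
u=np.array([.929,.37,0]);v=np.array([.37,-.929,0])
c=np.array([.4455,-.104,.0597])
for a in(-.047,-.0595,.047,.0595):
  for w in(-.008,.008): print(a,w,proj(f,c+a*u+w*v))
s=r.state();print(s["grip_width"])
c=np.array([.4456,-.104,.0052])
for z in (0,.0225,.03,.097-.019): print(z,[proj(f,c+[0,0,z]+a*u+w*v).round(1).tolist() for a in(-.0125,0,.0125) for w in(-.008,.008)])
```

```text
-0.047 -0.008 [341.78095896 288.3571316 ]
-0.047 0.008 [348.34922947 290.63784113]
-0.0595 -0.008 [339.18974645 291.4845575 ]
-0.0595 0.008 [345.79730481 293.80273735]
0.047 -0.008 [359.9875752  266.39536187]
0.047 0.008 [366.27438237 268.42134989]
0.0595 -0.008 [362.25138923 263.66615293]
0.0595 0.008 [368.50253698 265.66151359]
0.0006148461728507685
0 [[347.7, 298.8], [354.0, 301.1], [350.1, 295.8], [356.4, 298.0], [352.5, 292.8], [358.7, 295.0]]
0.0225 [[348.2, 291.2], [354.5, 293.4], [350.6, 288.2], [356.9, 290.4], [352.9, 285.2], [359.2, 287.4]]
0.03 [[348.3, 288.6], [354.7, 290.8], [350.7, 285.6], [357.1, 287.8], [353.1, 282.7], [359.4, 284.8]]
0.078 [[349.2, 271.5], [355.7, 273.7], [351.7, 268.6], [358.2, 270.8], [354.1, 265.8], [360.5, 267.9]]
```

Run:
```python
from h import *
f=grab_frame("scene");t=grab_frame("top")
i=cv2.imread("pics/scene0.png")
c=np.array([.1582,.6305,.1717]);u=np.array([.2433,.9699,0]);v=np.array([.9699,-.2433,0])
for a in(-.0595,-.047,.047,.0595): print(a,[proj(f,c+a*u+w*v).round(1).tolist() for w in(-.008,.008)],proj(t,c+a*u))
k=cv2.resize(i[60:180,30:140],None,fx=5,fy=5,interpolation=cv2.INTER_CUBIC)
for a in range(0,110,10):cv2.putText(k,str(30+a),(a*5,8),0,.3,(0,255,255),1)
for a in range(0,120,10):cv2.putText(k,str(60+a),(0,a*5+3),0,.3,(0,255,255),1)
cv2.imwrite("pics/f0.png",k)
```

```text
-0.0595 [[96.1, 166.9], [102.6, 165.9]] [ 79.32157912 368.46471905]
-0.047 [[95.7, 165.1], [102.1, 164.1]] [ 73.85732414 367.06488952]
0.047 [[92.2, 152.0], [98.3, 151.1]] [ 33.09652319 356.56162247]
0.0595 [[91.7, 150.4], [97.8, 149.5]] [ 27.72212564 355.16855955]
```

View pics/f0.png

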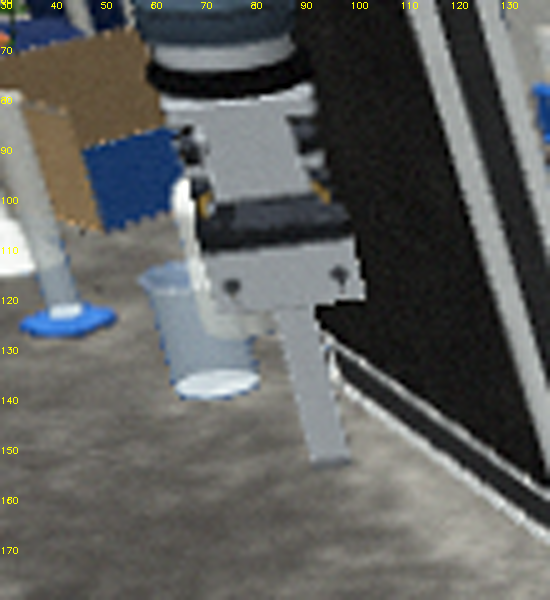

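```bash
python3 -m handwheel '[[-0.01,0,0,0,0,0],[-0.02,0,0,0,0,0],[-0.02,0,0,0,0,0],[-0.01,0,0,0,0,0],[0,0,0,0,0,0],[0,0,0,0,0,0],[0,0,0,0,0,0],[0,0,0,0,0,0]]'; python3 look.py scene 300 190 110 120 5 g2
python3 - <<'E'
from h import *
f=grab_frame("scene");s=r.state();c=s["ee_pos"];R=s["eef_rot"];print(c,s["grip_width"])
for z in (0,.03,.06,.097,.15): print(z,[proj(f,c-R[:,0]*z+a*R[:,1]+w*R[:,2]).round(1).tolist() for a in(-.0125,.0125) for w in(-.008,.008)])
E
```

```text
time_s: 6.98
ee_pos: [0.4447, -0.1035, 0.0639]
eef_rot: [[-0.002, 0.929, 0.37], [0.001, 0.37, -0.929], [-1.0, -0.002, -0.002]]
wrist_force: [-1.1, -0.6, 0.4]
grip_width: 0.0004
[ 0.44487931 -0.10359727  0.06410652] 0.0003365196280684965
0 [[348.5, 278.4], [354.9, 280.6], [353.3, 272.6], [359.7, 274.7]]
0.03 [[349.1, 267.6], [355.6, 269.7], [354.0, 261.9], [360.5, 263.9]]
0.06 [[349.7, 256.4], [356.4, 258.5], [354.7, 250.8], [361.3, 252.8]]
0.097 [[350.5, 242.2], [357.3, 244.2], [355.5, 236.7], [362.3, 238.7]]
0.15 [[351.7, 220.8], [358.7, 222.8], [356.9, 215.5], [363.8, 217.5]]
```

View pics/g2.png

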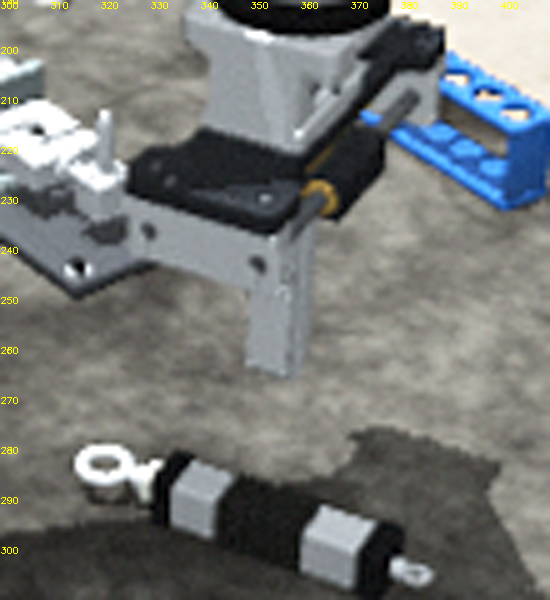

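```bash
python3 - <<'E'
from h import *
f=grab_frame("scene")
u=np.array([.929,.37,0]);v=np.array([.37,-.929,0])
print("body g2")
c=np.array([.445,-.1037,.064])
for a in(-.0885,.0885):
  for z in (.097,.12): print(a,z,[proj(f,c+[0,0,z]+a*u+w*v).round(1).tolist() for w in(-.0375,.0375)])
print("tips")
for dz in(.03,.035,.04,.045): print(dz,[proj(f,c+[0,0,dz]+a*u+w*v).round(1).tolist() for a in (-.0125,) for w in(-.011,.011)])
print("init near tip obs (91.5..99.5,152)")
c=np.array([.1582,.6305,.1717]);u=np.array([.2433,.9699,0]);v=np.array([.9699,-.2433,0])
for dz in(.03,.04,.05): print(dz,[proj(f,c+[0,0,dz]+a*u+w*v).round(1).tolist() for a in (-.0595,-.047) for w in(-.011,.011)])
E
python3 look.py scene 300 190 75 75 8 g3
```

```text
body g2
-0.0885 0.097 [[321.2, 256.0], [354.3, 266.7]]
-0.0885 0.12 [[321.4, 246.7], [354.9, 257.3]]
0.0885 0.097 [[358.2, 217.8], [388.5, 226.3]]
0.0885 0.12 [[358.7, 209.0], [389.4, 217.4]]
tips
0.03 [[347.9, 267.2], [356.9, 270.2]]
0.035 [[348.0, 265.4], [357.0, 268.3]]
0.04 [[348.1, 263.5], [357.2, 266.5]]
0.045 [[348.2, 261.7], [357.3, 264.6]]
init near tip obs (91.5..99.5,152)
0.03 [[92.2, 156.6], [101.2, 155.2], [91.7, 154.8], [100.7, 153.4]]
0.04 [[91.3, 153.0], [100.3, 151.6], [90.8, 151.2], [99.8, 149.9]]
0.05 [[90.3, 149.4], [99.4, 148.1], [89.9, 147.6], [98.9, 146.3]]
```

View pics/g3.png

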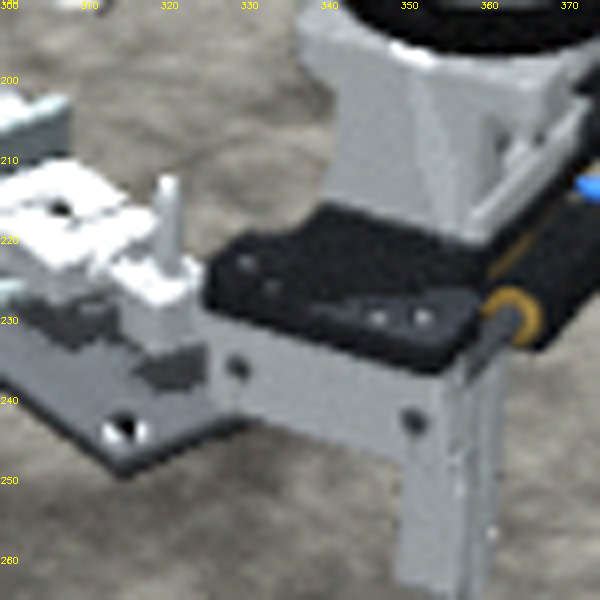

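The fingertips sit about 40 mm above the reported TCP, both here (tip at px (349,263), predicted (348,278)) and in the first picture. The jaws therefore closed in the air above the balance without touching it. I'll allow for that offset, reopen and go lower, checking as I go.

```bash
python3 -m handwheel '[[0,0,0,0,0,0],[0,0,0,0,0,0],[0,0,0,0,0,0],[0,0,0,0,0,0],[0,0,0,0,0,0],[0,0,0,0,0,0],[0,0,0,0,0,0],[0.008,0,0,0,0,0]]' 90 50
python3 -m handwheel '[[0.014,0,0,0,0,0],[0.014,0,0,0,0,0],[0.012,0,0,0,0,0],[0.01,0,0,0,0,0],[0.008,0,0,0,0,0],[0.004,0,0,0,0,0],[0,0,0,0,0,0],[0,0,0,0,0,0]]'; python3 look.py scene 300 210 110 110 5 g4
```

```text
time_s: 7.85
ee_pos: [0.4469, -0.1046, 0.0583]
eef_rot: [[0.003, 0.929, 0.37], [-0.002, 0.37, -0.929], [-1.0, 0.002, 0.003]]
wrist_force: [0.9, 0.4, -0.4]
grip_width: 0.05
time_s: 8.52
ee_pos: [0.4459, -0.1041, -0.0047]
eef_rot: [[0.0, 0.929, 0.37], [-0.0, 0.37, -0.929], [-1.0, 0.0, 0.0]]
wrist_force: [-0.2, 0.8, -0.6]
grip_width: 0.0606
```

View pics/g4.png

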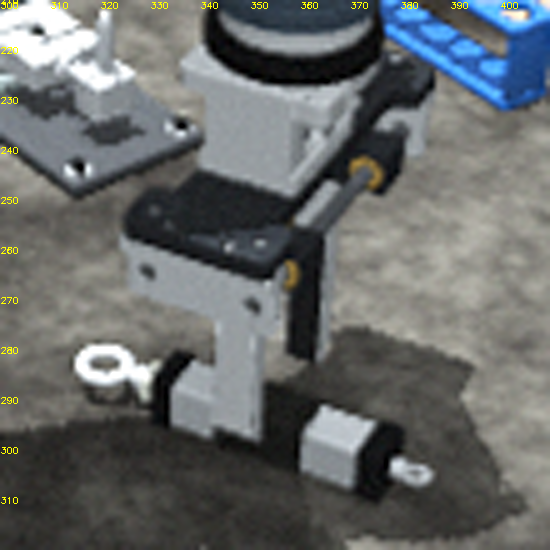

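```bash
python3 -m handwheel '[[0.008,0,0,0,0,0],[0.008,0,0,0,0,0],[0.005,0,0,0,0,0],[0.003,0,0,0,0,0],[0,0,0,0,0,0],[0,0,0,0,0,0]]'; python3 look.py scene 300 210 110 110 5 g5
python3 - <<'E'
from h import *
f=grab_frame("scene");s=r.state();c=s["ee_pos"];R=s["eef_rot"];print(c)
for z in (.033,.037,.04): print(z,[proj(f,c-R[:,0]*z+a*R[:,1]+w*R[:,2]).round(1).tolist() for a in(-.0425,-.03) for w in(-.011,.011)])
E
```

```text
time_s: 9.07
ee_pos: [0.4455, -0.1038, -0.0291]
eef_rot: [[-0.001, 0.929, 0.37], [0.0, 0.37, -0.929], [-1.0, -0.0, -0.0]]
wrist_force: [-0.1, -0.1, 0.2]
grip_width: 0.0611
[ 0.44589291 -0.10407202 -0.02866072]
0.033 [[340.8, 306.1], [349.6, 309.3], [343.3, 303.0], [352.0, 306.1]]
0.037 [[340.8, 304.7], [349.6, 307.9], [343.3, 301.6], [352.1, 304.7]]
0.04 [[340.9, 303.7], [349.7, 306.9], [343.4, 300.6], [352.1, 303.7]]
```

View pics/g5.png

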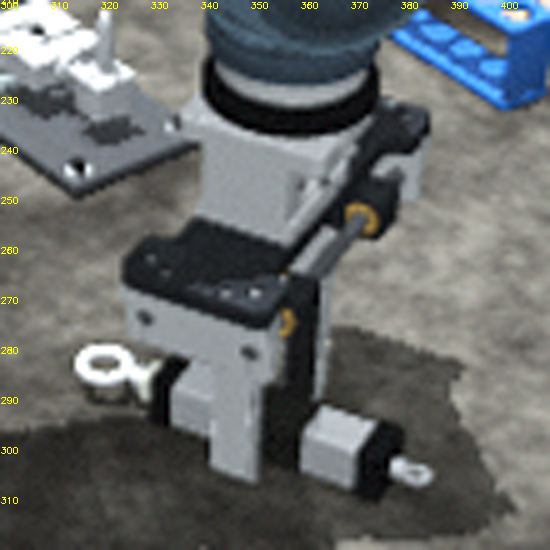

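```bash
python3 -m handwheel '[[0.003,0,0,0,0,0],[0.002,0,0,0,0,0],[0.001,0,0,0,0,0],[0,0,0,0,0,0]]'; python3 -m handwheel '[[0,0,0,0,0,0],[0,0,0,0,0,0],[0,0,0,0,0,0],[0,0,0,0,0,0],[0,0,0,0,0,0],[0,0,0,0,0,0],[0,0,0,0,0,0],[0,0,0,0,0,0]]' 255 50
```

```text
time_s: 9.5
ee_pos: [0.446, -0.1041, -0.0336]
eef_rot: [[-0.001, 0.929, 0.37], [0.0, 0.37, -0.929], [-1.0, -0.001, -0.0]]
wrist_force: [-5.1, 2.4, 14.0]
grip_width: 0.0609
time_s: 10.17
ee_pos: [0.4468, -0.1049, -0.0336]
eef_rot: [[0.002, 0.929, 0.37], [-0.002, 0.37, -0.929], [-1.0, 0.001, 0.002]]
wrist_force: [-1.7, -1.2, 8.3]
grip_width: 0.0256
```

```bash
python3 -m handwheel '[[-0.006,0,0,0,0,0],[-0.012,0,0,0,0,0],[-0.018,0,0,0,0,0],[-0.02,0,0,0,0,0],[-0.02,0,0,0,0,0],[-0.012,0,0,0,0,0],[-0.008,0,0,0,0,0],[-0.004,0,0,0,0,0]]';python3 -m handwheel '[[0,0,0,0,0,0],[0,0,0,0,0,0],[0,0,0,0,0,0]]'; python3 look.py scene 300 190 110 110 5 g6;python3 look.py top 330 190 100 75 5 g6t
```

```text
time_s: 10.83
ee_pos: [0.4459, -0.1041, 0.066]
eef_rot: [[0.001, 0.929, 0.37], [-0.001, 0.37, -0.929], [-1.0, 0.001, 0.001]]
wrist_force: [1.0, -0.4, -1.9]
grip_width: 0.0254
time_s: 11.08
ee_pos: [0.4448, -0.1035, 0.0641]
eef_rot: [[-0.002, 0.929, 0.37], [0.001, 0.37, -0.929], [-1.0, -0.001, -0.002]]
wrist_force: [-0.6, -0.3, -1.7]
grip_width: 0.0257
```

View pics/g6.png

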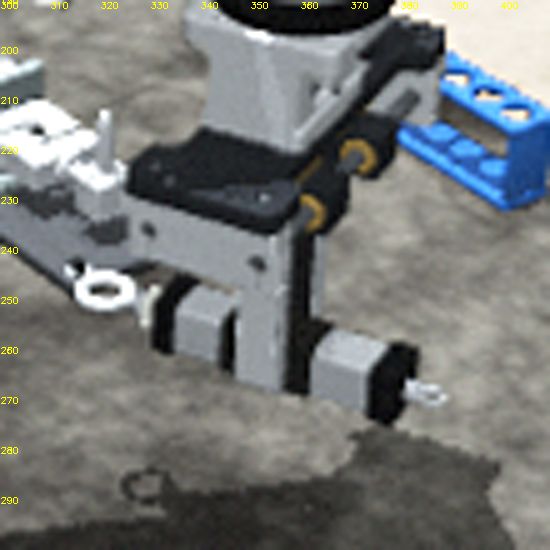

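View pics/g6t.png

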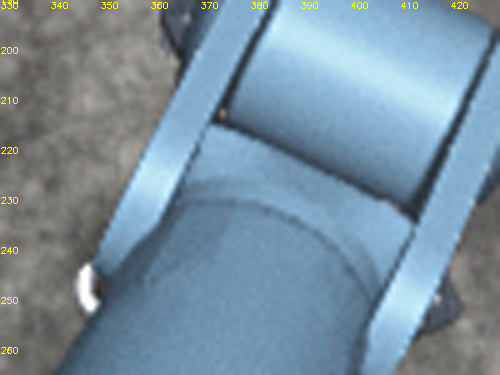

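```bash
python3 -m handwheel '[[0,0,0,0.06,0,0],[0,0,0,0.1,0,0],[0,0,0,0.1,0,0],[0,0,0,0.09,0,0],[0,0,0,0.0567,0,0],[0,0,0,0,0,0]]';python3 -m handwheel '[[0,0.006,-0.010,0,0,0],[0,0.014,-0.023,0,0,0],[0,0.018,-0.03,0,0,0],[0,0.018,-0.03,0,0,0],[0,0.016,-0.027,0,0,0],[0,0.012,-0.02,0,0,0],[0,0.0075,-0.0125,0,0,0],[0,0.0037,-0.0062,0,0,0]]';python3 -m handwheel '[[0,0,0,0,0,0],[0,0,0,0,0,0],[0,0,0,0,0,0],[0,0,0,0,0,0]]'; python3 look.py scene 270 170 110 90 5 g7;python3 look.py top 250 160 110 90 5 g7t
```

```text
time_s: 11.68
ee_pos: [0.4453, -0.1038, 0.0646]
eef_rot: [[-0.001, 1.0, -0.029], [0.001, -0.029, -1.0], [-1.0, -0.001, -0.001]]
wrist_force: [-0.1, -0.2, -1.7]
grip_width: 0.0261
time_s: 12.35
ee_pos: [0.5457, 0.0537, 0.0647]
eef_rot: [[-0.001, 1.0, -0.024], [0.0, -0.024, -1.0], [-1.0, -0.001, -0.0]]
wrist_force: [0.5, 0.3, -1.9]
grip_width: 0.0255
time_s: 12.68
ee_pos: [0.5447, 0.0512, 0.065]
eef_rot: [[-0.0, 1.0, -0.029], [-0.0, -0.029, -1.0], [-1.0, -0.0, 0.0]]
wrist_force: [-0.3, -0.2, -1.7]
grip_width: 0.026
```

View pics/g7.png

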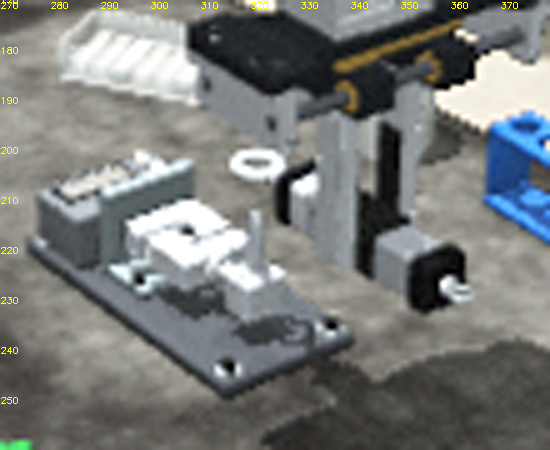

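View pics/g7t.png

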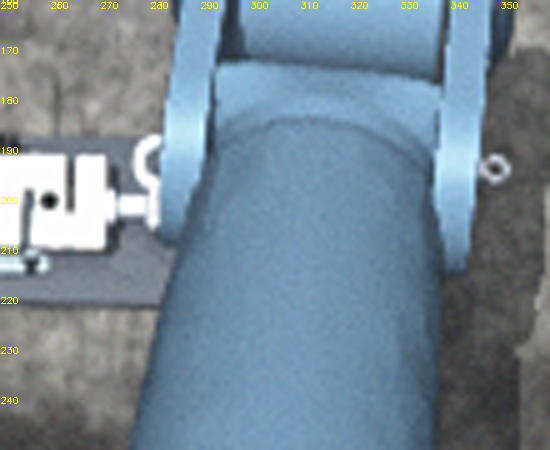

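```bash
python3 look.py top 265 175 40 35 16 g8t; python3 look.py scene 305 190 40 35 16 g8
python3 - <<'E'
from h import *
np.set_printoptions(precision=4,suppress=True)
f=grab_frame("scene");t=grab_frame("top");s=r.state();print(s["ee_pos"])
print("pred eye", [proj(k,[.5473,.1382,.112]) for k in(f,t)])
print("scene ray at z .112",atz(f,(320.9,202.1),.112))
print("tail loop pred", [proj(k,np.array([.5449,.0522,.112])-.074*np.array([.028,.9996,0])) for k in(f,t)])
# ring outlines predicted at z top .115
for k in(t,f):
  P=[proj(k,[.5473+.014*np.cos(a),.1382+.014*np.sin(a),.112]) for a in np.arange(0,6.28,.2)];P=np.array(P);print(P.min(0),P.max(0))
E
```

```text
[0.5452 0.0518 0.0652]
pred eye [array([320.9654, 203.1386]), array([281.8211, 192.8923])]
scene ray at z .112 [0.5507 0.1426 0.112 ]
tail loop pred [array([361.9824, 229.079 ]), array([348.9695, 193.9802])]
[275.943  187.2326] [287.6772 198.5616]
[315.6069 200.5652] [326.3329 205.7675]
```

View pics/g8t.png

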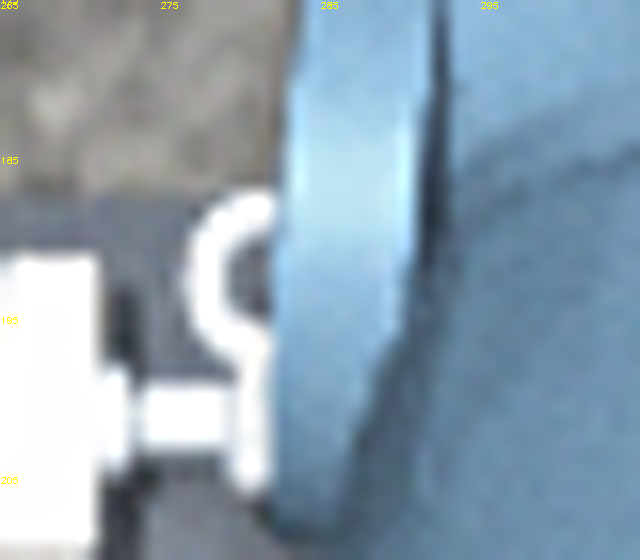

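View pics/g8.png

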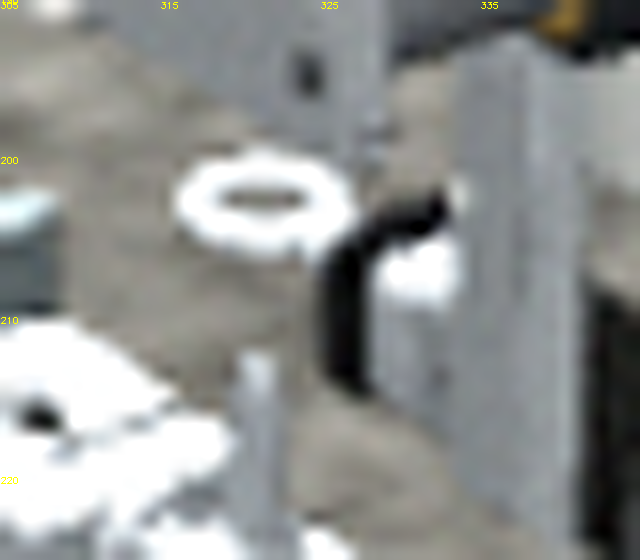

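Run:
```python
from h import *
np.set_printoptions(precision=4,suppress=True)
f=grab_frame("scene");t=grab_frame("top")
print(tri(f,(321.1,202.3),t,(281.9,192.2)))
print(tri(f,(320.7,212),t,(282.8,195.8)),"tip")
print(tri(f,(320.7,223.6),t,(283.4,199.5)),"foot")
```

```text
(array([0.548 , 0.1381, 0.1144]), np.float64(0.0006841987001004369))
(array([0.547 , 0.1376, 0.0859]), np.float64(0.0009617055037014274)) tip
(array([0.5477, 0.1381, 0.0496]), np.float64(0.0005627283886211338)) foot
```

```bash
python3 -m handwheel '[[0.005,-0.0005,0,0,0,0],[0.008,0,0,0,0,0],[0.008,0,0,0,0,0],[0.005,0,0,0,0,0],[0.004,0,0,0,0,0],[0.003,0,0,0,0,0],[0.002,0,0,0,0,0],[0,0,0,0,0,0]]'; python3 look.py scene 305 190 45 40 14 g9;python3 look.py top 265 175 40 35 14 g9t
```

```text
time_s: 13.75
ee_pos: [0.5445, 0.0521, 0.0297]
eef_rot: [[-0.001, 1.0, -0.028], [0.0, -0.028, -1.0], [-1.0, -0.001, -0.0]]
wrist_force: [1.8, -0.1, -1.2]
grip_width: 0.026
```

View pics/g9.png

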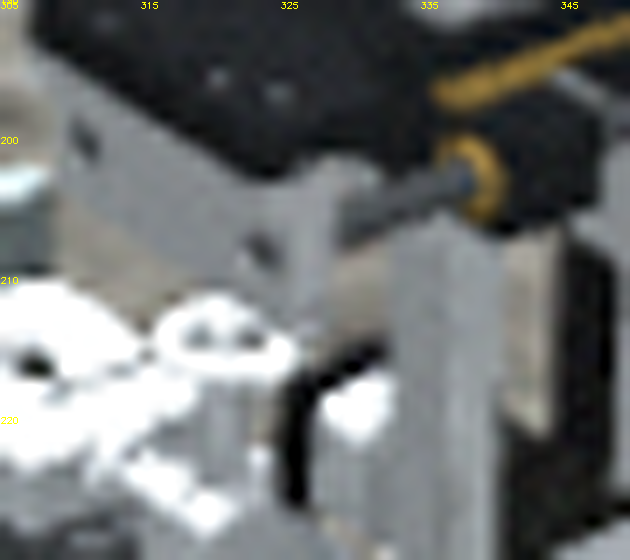

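View pics/g9t.png

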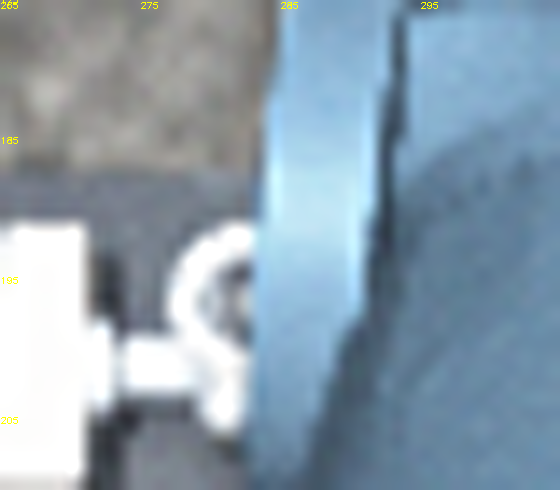

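```bash
python3 -m handwheel '[[0.003,0,0,0,0,0],[0.004,0,0,0,0,0],[0.004,0,0,0,0,0],[0.003,0,0,0,0,0],[0.001,0,0,0,0,0],[0,0,0,0,0,0],[0,0,0,0,0,0]]';python3 -m handwheel '[[0,0,0,0,0,0],[0,0,0,0,0,0]]';  python3 look.py scene 295 190 80 60 8 g10;python3 look.py top 265 175 40 35 14 g10t
```

```text
time_s: 14.43
ee_pos: [0.5447, 0.0521, 0.0151]
eef_rot: [[-0.0, 1.0, -0.028], [-0.0, -0.028, -1.0], [-1.0, -0.0, 0.0]]
wrist_force: [-0.1, -0.8, -2.4]
grip_width: 0.0258
time_s: 14.6
ee_pos: [0.5449, 0.0521, 0.0154]
eef_rot: [[0.0, 1.0, -0.028], [-0.0, -0.028, -1.0], [-1.0, 0.0, 0.0]]
wrist_force: [0.5, 1.1, -0.9]
grip_width: 0.0254
```

View pics/g10.png

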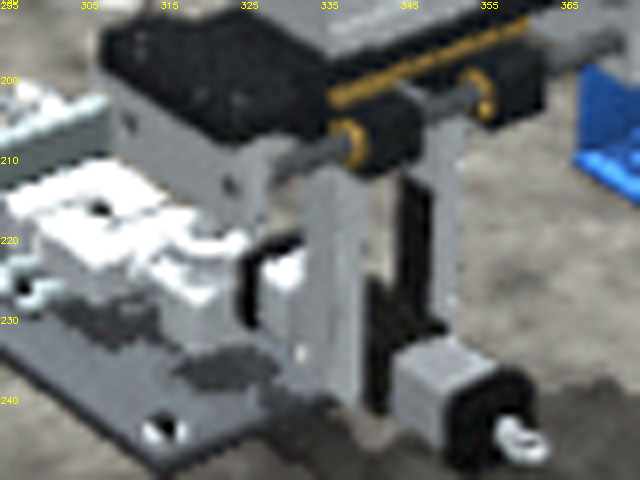

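View pics/g10t.png

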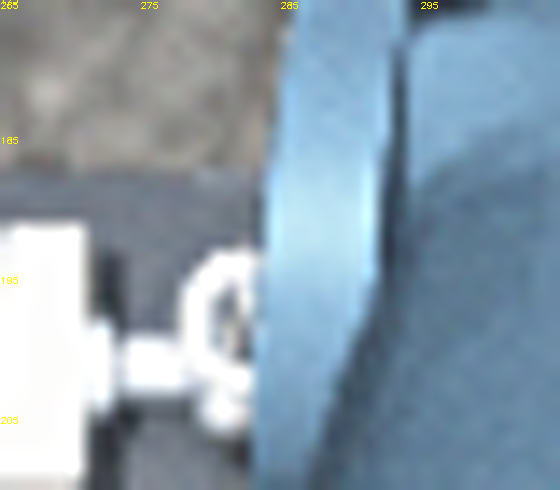

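```bash
python3 -m handwheel '[[0,0,0.002,0,0,0],[0,0,0.004,0,0,0],[0,0,0.005,0,0,0],[0,0,0.005,0,0,0],[0,0,0.004,0,0,0],[0,0,0.002,0,0,0],[0,0,0,0,0,0],[0,0,0,0,0,0]]';python3 -m handwheel '[[0,0,0,0,0,0],[0,0,0,0,0,0]]'; python3 look.py scene 295 190 80 60 8 g11;python3 look.py top 265 175 60 40 12 g11t
```

```text
time_s: 15.37
ee_pos: [0.5441, 0.0303, 0.0151]
eef_rot: [[-0.0, 1.0, -0.028], [0.001, -0.028, -1.0], [-1.0, -0.0, -0.001]]
wrist_force: [-0.5, 4.3, -1.7]
grip_width: 0.0255
time_s: 15.53
ee_pos: [0.5441, 0.0303, 0.0152]
eef_rot: [[0.0, 1.0, -0.027], [0.0, -0.027, -1.0], [-1.0, 0.0, -0.0]]
wrist_force: [-0.3, 4.2, -0.7]
grip_width: 0.0255
```

View pics/g11.png

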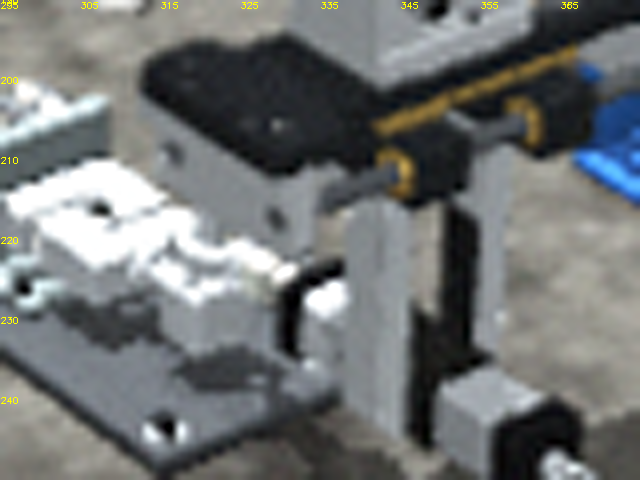

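View pics/g11t.png

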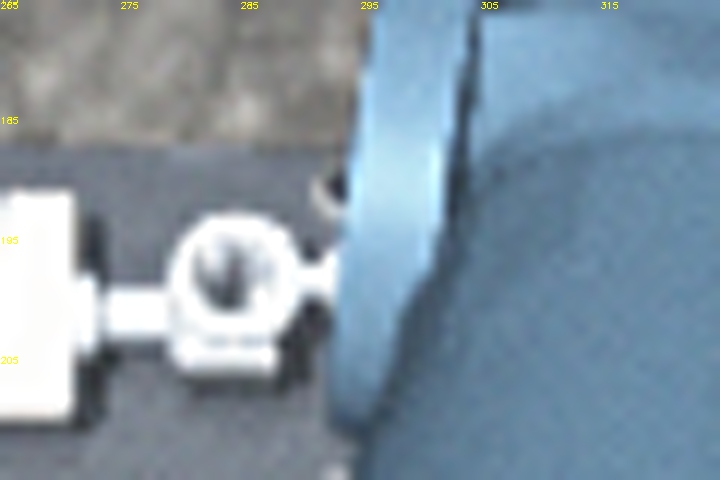

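```bash
python3 -m handwheel '[[0,0,0.002,0,0,0],[0,0,0.004,0,0,0],[0,0,0.005,0,0,0],[0,0,0.004,0,0,0],[0,0,0.003,0,0,0],[0,0,0.002,0,0,0],[0,0,0,0,0,0],[0,0,0,0,0,0]]';for i in 1 2 3 4; do python3 -m handwheel '[[0,0,0,0,0,0]]'|grep -E 'pos|force'; done; python3 look.py scene 310 190 50 40 14 g12;python3 look.py top 265 175 60 40 12 g12t
python3 - <<'E'
from h import *
for i in range(12): grab_frame("top"); s=r.state(); print(s["ee_pos"].round(4),s["wrist_force"].round(2))
E
```

```text
time_s: 16.3
ee_pos: [0.5433, 0.0114, 0.0149]
eef_rot: [[-0.0, 1.0, -0.028], [0.003, -0.028, -1.0], [-1.0, -0.001, -0.003]]
wrist_force: [0.1, 10.1, -1.8]
grip_width: 0.0256
ee_pos: [0.5433, 0.0115, 0.0149]
wrist_force: [0.3, 8.7, -2.4]
ee_pos: [0.5433, 0.0115, 0.0149]
wrist_force: [0.2, 9.1, -2.4]
ee_pos: [0.5433, 0.0115, 0.0149]
wrist_force: [0.9, 9.1, -1.4]
ee_pos: [0.5433, 0.0115, 0.0149]
wrist_force: [0.1, 8.7, -1.2]
[0.5433 0.0115 0.0149] [ 0.67  9.63 -2.43]
[0.5433 0.0115 0.0149] [ 1.75  8.75 -1.82]
[0.5433 0.0116 0.015 ] [ 0.14  9.07 -1.45]
[0.5433 0.0115 0.015 ] [-0.07  9.34 -1.17]
[0.5433 0.0115 0.0149] [ 0.85  9.07 -1.04]
[0.5433 0.0115 0.015 ] [ 0.42  8.29 -2.11]
[0.5433 0.0115 0.0149] [ 1.15  9.02 -2.02]
[0.5433 0.0115 0.0149] [-0.1   9.28 -2.23]
[0.5433 0.0115 0.0149] [ 0.35  9.5  -1.51]
[0.5433 0.0115 0.015 ] [ 0.58  9.29 -1.75]
[0.5433 0.0115 0.0149] [ 0.64  9.16 -1.51]
[0.5433 0.0115 0.0149] [ 0.36  9.03 -1.79]
```

View pics/g12.png

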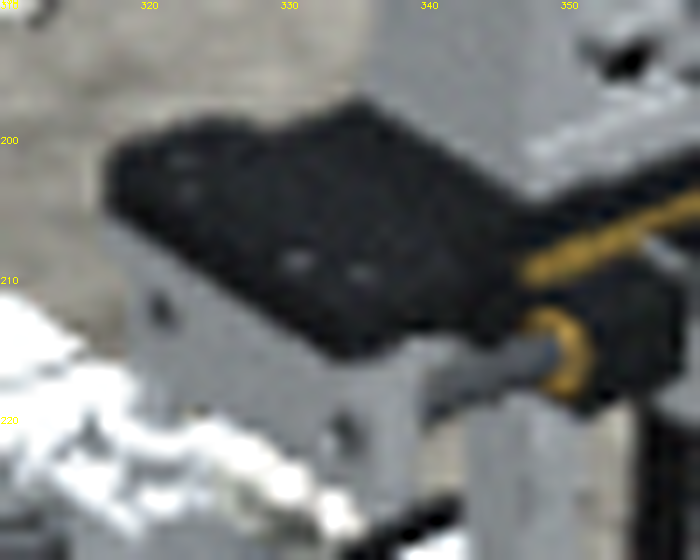

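View pics/g12t.png

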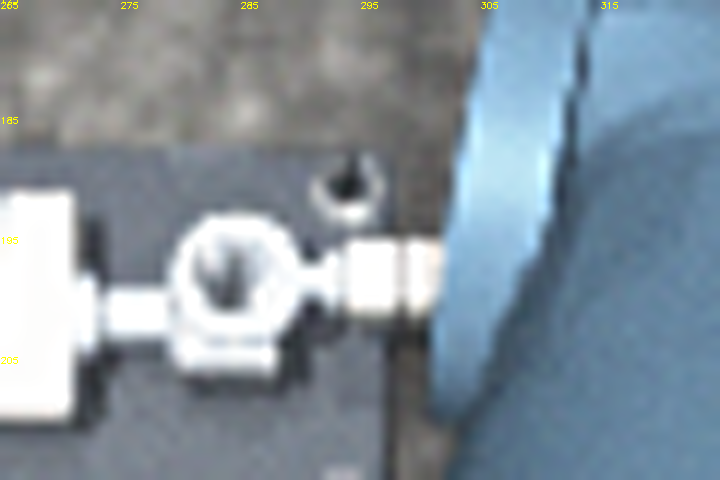

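Run:
```python
from h import *
f=grab_frame("scene");x,y,w,h=308,212,44,30;k=16
i=np.clip(f["image"][y:y+h,x:x+w].astype(float),0,255).astype(np.uint8)
i=cv2.resize(i,None,fx=k,fy=k,interpolation=cv2.INTER_CUBIC)
for a in range(0,w,4):cv2.putText(i,str(x+a),(a*k,10),0,.35,(0,255,255),1)
for a in range(0,h,4):cv2.putText(i,str(y+a),(0,a*k+3),0,.35,(0,255,255),1)
cv2.imwrite("pics/m1.png",i)
b=np.array([.5433,.0115,.0645]);d=np.array([.028,.9996,0])
for L in(.056,.126,.056+.008): 
  print(L,[proj(f,b+d*L+[-.007*s,0,dz]).round(1).tolist() for s in(1,-1) for dz in(.007,-.007)])
print("cap",[proj(f,b+d*.056+[-.014*s,0,dz]).round(1).tolist() for s in(1,-1) for dz in(.014,-.014)])
```

```text
0.056 [[335.6, 228.7], [335.4, 233.4], [339.7, 226.9], [339.5, 231.6]]
0.126 [[318.8, 217.5], [318.7, 222.1], [322.8, 215.9], [322.8, 220.4]]
0.064 [[333.6, 227.4], [333.4, 232.0], [337.7, 225.6], [337.5, 230.2]]
cap [[333.6, 227.3], [333.3, 236.6], [341.8, 223.7], [341.4, 233.0]]
```

View pics/m1.png

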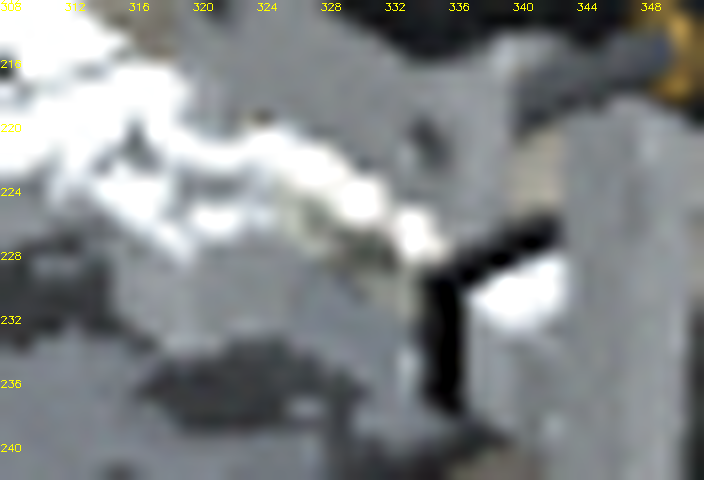

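```bash
python3 look.py top 272 180 28 28 20 t1; python3 look.py top 352 180 35 30 18 t2
python3 - <<'E'
from h import *
t=grab_frame("top");f=grab_frame("scene")
b=np.array([.5433,.0115,.0645]);d=np.array([.028,.9996,0])
for L in(-.062,-.074,-.08,.086+.036,.086+.038,.086+.040): print(L,proj(t,b+d*L),proj(f,b+d*L))
E
```

```text
-0.062 [359.5561792  199.59015044] [368.67990366 250.88569269]
-0.074 [364.41635016 199.67166185] [372.07087715 253.14292622]
-0.08 [366.84581583 199.71252076] [373.78318393 254.28268368]
0.122 [284.89732487 198.37603866] [321.70813071 219.60335336]
0.124 [284.08512873 198.36322319] [321.24404897 219.2941423 ]
0.126 [283.27293255 198.35041619] [320.78086975 218.98552981]
```

View pics/t1.png

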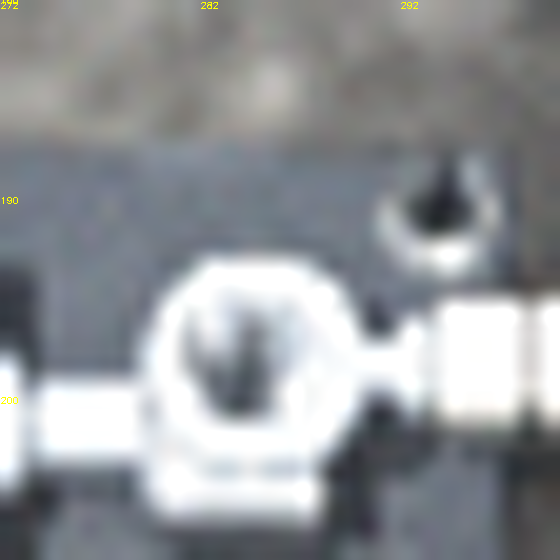

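View pics/t2.png

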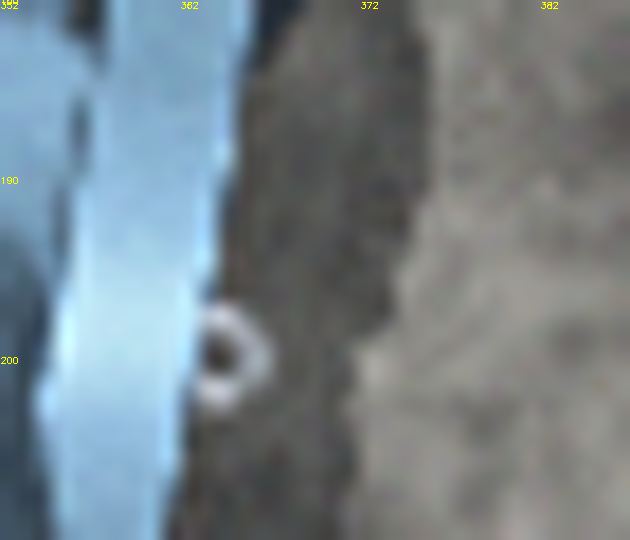

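```bash
python3 -m handwheel '[[0,0,0.0006,0,0,0],[0,0,0.001,0,0,0],[0,0,0.0009,0,0,0],[0,0,0.0006,0,0,0],[0,0,0,0,0,0],[0,0,0,0,0,0],[0,0,0,0,0,0],[0,0,0,0,0,0]]'
python3 - <<'E'
from h import *
F=[]
for i in range(30): f=grab_frame("scene"); s=r.state(); F.append(s["wrist_force"])
print(s["ee_pos"],np.mean(F,0),np.std(F,0))
x,y,w,h=308,212,44,30;k=16
i=cv2.resize(f["image"][y:y+h,x:x+w],None,fx=k,fy=k,interpolation=cv2.INTER_CUBIC)
cv2.imwrite("pics/m2.png",i)
E
python3 look.py top 272 180 28 28 20 t3; python3 look.py top 352 180 35 30 18 t4
```

```text
time_s: 18.25
ee_pos: [0.5432, 0.0086, 0.0149]
eef_rot: [[-0.0, 1.0, -0.028], [0.003, -0.028, -1.0], [-1.0, -0.001, -0.003]]
wrist_force: [0.3, 10.6, -1.8]
grip_width: 0.0257
[0.54316081 0.00864629 0.01488577] [ 0.62876455  9.67309265 -1.70568665] [0.45546637 0.39599046 0.38016156]
```

View pics/m2.png

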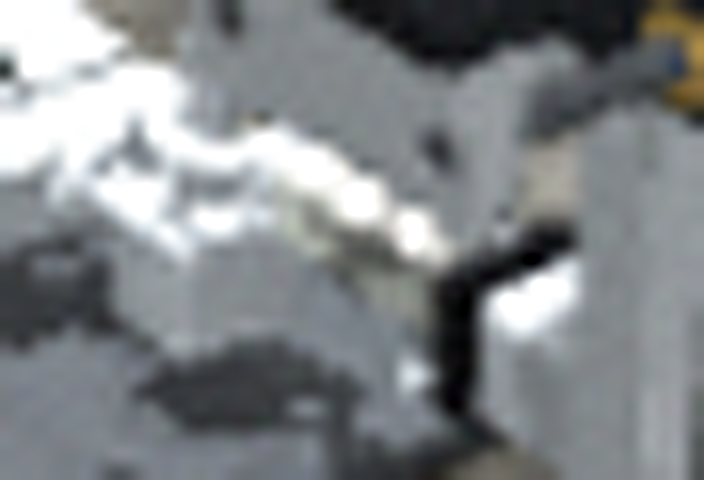

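View pics/t4.png

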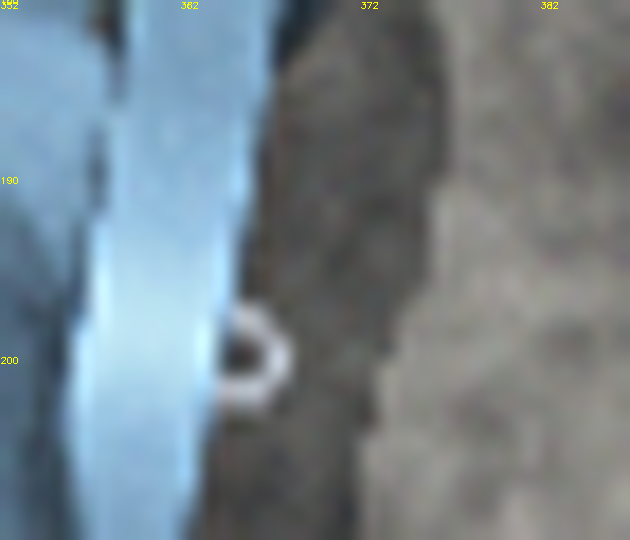

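View pics/t3.png

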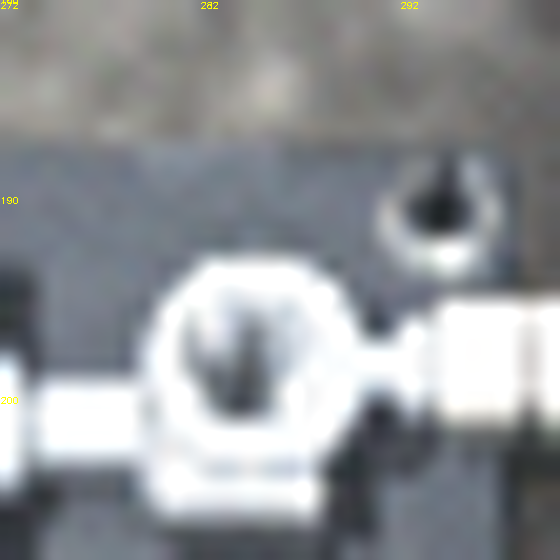

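```bash
python3 -m handwheel '[[0,0,0.0004,0,0,0],[0,0,0.0004,0,0,0],[0,0,0,0,0,0],[0,0,0,0,0,0],[0,0,0,0,0,0],[0,0,0,0,0,0]]'
python3 - <<'E'
from h import *
F=[];T=[];S=[]
for i in range(60):
    f=grab_frame("top"if i%2 else"scene"); s=r.state(); F.append(s["wrist_force"]); (T if i%2 else S).append(f["image"].astype(float))
print(s["time_s"],s["ee_pos"],np.mean(F,0),np.std(F,0)/60**.5)
t=f;T=np.mean(T,0).mean(2);np.save("T.npy",T)
b=s["ee_pos"]+[0,0,.0496];d=np.array([.028,.9996,0])
print("pred tail",proj(t,b-d*.08),"eye L,R edge for 40mm",proj(t,b+d*.14),proj(t,b+d*.112))
for row in(197,198,199): print(row,T[row,275:282].round(),T[row,362:372].round())
S=np.mean(S,0);x,y,w,h=308,212,44,30
cv2.imwrite("pics/m3.png",cv2.resize(S[y:y+h,x:x+w].clip(0,255).astype(np.uint8),None,fx=16,fy=16,interpolation=cv2.INTER_CUBIC))
# profile along bar side/top in scene, L from mouth
f=grab_frame("scene");g=S.mean(2).astype(np.float32)
for off,dz in((-.004,.007),(0,.007),(-.007,.003)):
    L=np.arange(-.006,.044,.002);P=np.array([proj(f,b+d*(.056+l)+[off,0,dz]) for l in L],np.float32)
    print(off,dz,cv2.remap(g,P[None,:,0],P[None,:,1],1)[0].round())
E
```

```text
time_s: 20.35
ee_pos: [0.5431, 0.0079, 0.0149]
eef_rot: [[-0.001, 1.0, -0.028], [0.003, -0.028, -1.0], [-1.0, -0.001, -0.003]]
wrist_force: [1.4, 9.6, -1.4]
grip_width: 0.0256
23.35 [0.5431093  0.00790063 0.01487497] [ 0.64365444  9.81241721 -1.70022569] [0.0595835  0.07895686 0.05921255]
pred tail [368.30380505 199.77498216] eye L,R edge for 40mm [279.05048324 198.32193471] [290.4211187  198.50138258]
197 [124. 122. 119. 126. 227. 255. 176.] [218. 220. 216. 153. 164. 107.  83.  85.  86.  84.]
198 [134. 133. 132. 140. 229. 255. 180.] [220. 223. 207. 115. 149. 204. 102.  84.  87.  90.]
199 [240. 238. 241. 237. 230. 255. 246.] [219. 221. 157.  71. 110. 223. 104.  83.  91.  99.]
-0.004 0.007 [224. 112.  46.  24.  63. 130. 202. 210. 206. 222. 239. 248. 248. 220.
 201. 221. 241. 250. 255. 254. 251. 248. 251. 254. 255.]
0 0.007 [178.  88.  16.  28.  40.  89. 151. 215. 231. 191. 178. 205. 230. 239.
 234. 195. 178. 198. 227. 238. 242. 220. 223. 236. 232.]
-0.007 0.003 [140.  68.   9.  11.  16.  42.  86. 122. 135. 130. 120. 101.  95.  98.
  90. 103. 116. 123. 143. 163. 157. 158. 158. 170. 185.]
```

View pics/m3.png

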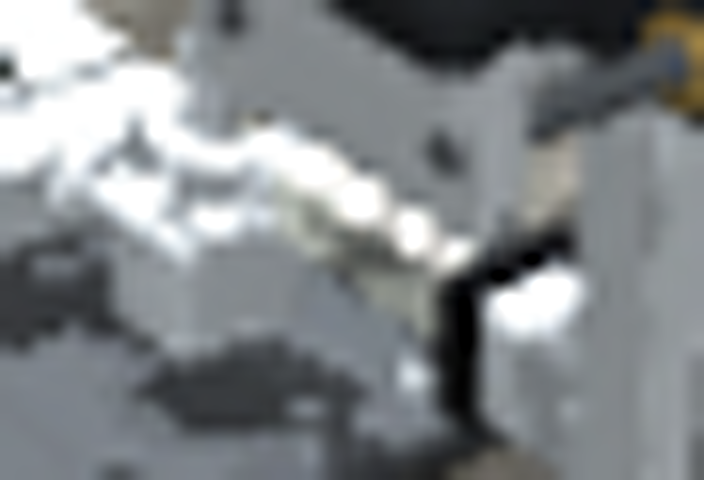

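```bash
python3 -m handwheel '[[0,0,0.0005,0,0,0],[0,0,0,0,0,0],[0,0,0,0,0,0],[0,0,0,0,0,0],[0,0,0,0,0,0],[0,0,0,0,0,0]]'
python3 - <<'E'
from h import *
F=[];T=[]
for i in range(60):
    f=grab_frame("top"); s=r.state(); F.append(s["wrist_force"]); T.append(f["image"].astype(float))
print(s["time_s"],s["ee_pos"],np.mean(F,0),s["grip_width"])
T=np.mean(T,0).mean(2)
for row in(197,198,199): print(row,T[row,275:282].round(),T[row,362:372].round())
E
python3 look.py scene 290 170 110 100 6 end; python3 look.py top 200 130 160 120 5 endt
```

```text
time_s: 23.9
ee_pos: [0.5431, 0.0074, 0.0149]
eef_rot: [[-0.001, 1.0, -0.028], [0.003, -0.028, -1.0], [-1.0, -0.001, -0.003]]
wrist_force: [1.2, 10.3, -2.9]
grip_width: 0.0256
26.9 [0.54312251 0.00744452 0.01486712] [ 0.64483345  9.99441741 -1.8152262 ] 0.02518232028700059
197 [124. 122. 119. 126. 226. 255. 175.] [218. 219. 223. 178. 161. 102.  82.  86.  86.  84.]
198 [134. 133. 132. 139. 229. 255. 180.] [219. 222. 215. 130. 136. 184.  87.  84.  88.  90.]
199 [240. 238. 241. 237. 230. 255. 246.] [218. 221. 205.  85. 102. 216. 111.  83.  90. 100.]
```

View pics/end.png

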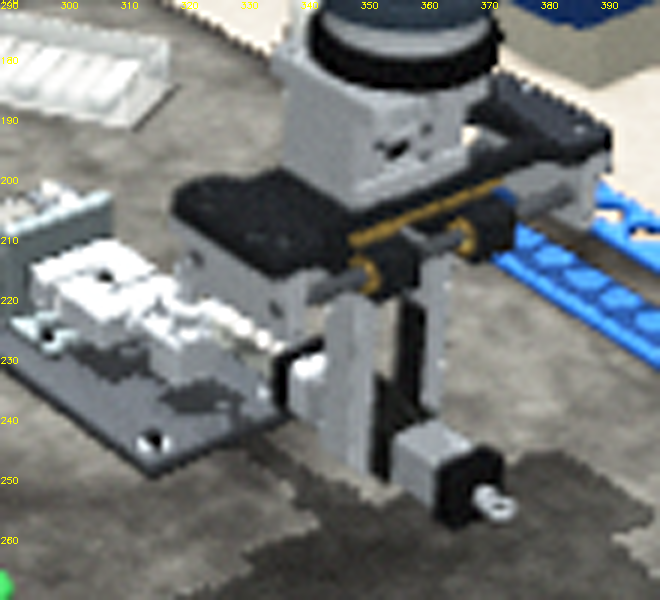

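The pull at the wrist averages 9.99 N and holds steady. The pictures show the eye on the pin and the barrel level and in line with the stand, so I'm handing in.

```bash
python3 -c "
from h import *
print(r.job_done())"
```

```text
the job is handed in; nothing more can be done
None
```

I lowered the spring balance's eye over the stand's pin with the draw bar home. I then drew the barrel straight back until the draw was about 40 mm (10 N), and handed the job in at about 27 s, still holding it there.

**First grasp:** it closed on air. The camera showed the real fingertips 34–40 mm above the reported tool position, so I corrected for that and gripped again. On the way down the fingers touched the bench with about 14 N. The second grasp stopped at 25–26 mm, the width of the rubber sleeve.

**Last checks:**
- **Force:** the pull at the wrist averaged 9.99 N over 60 readings.
- **Draw from the pictures:** the top view gave about 39.4 mm before the last 0.5 mm step, so about 39.9 mm at the end, well short of the 55 mm stop.
- **Disagreement:** at intermediate stops the force and picture estimates differed by up to about 1.4 mm. I settled between them.
- **Not confirmed:** I could not see the thick 10 N line at the mouth of the barrel. The arm hid it from the top camera, and the scene camera was too coarse to show it.

I never went near the beaker, vial, carton or green look-alikes, but I did not check their positions again at the end.

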